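# Fit a guide roller on its axle and lay it in the fork stand

### The job

Take the axle from its wooden rack by the handle, thread it through the bore of the guide roller lying in the metal cradle, and press the roller firmly home between the axle's collar and the cradle's end posts, with about 10 N and never above 20 N; feel for the collar, as it is clamped at a different place each time. Lift the roller out on the axle, never touching the roller with the fingers, and lay the axle gently in both notches of the steel fork stand before letting go, handle on the side near the robot and the roller hanging between the forks. Leave the mug, screwdriver and brass bush alone.

Things in the scene. Friction and masses are not known exactly. Their poses are not given: they have to be found in the camera images.
- axle: Axle: 14 mm steel rod, 24 mm square black handle (60 mm long) at one end, 0.19 kg. Origin: handle centre, on the rod axis; x along the rod to the tip. Handle x -30..30 mm. A dark collar (28 mm wide, 10 mm thick) is clamped on the rod, its tip-side face 76 to 116 mm from the origin (varies, not measured); it holds up to 60 N. Starts in the rack, handle overhanging the robot side.
- axle_tip (a point): Tip end of the axle, 205 mm from the handle centre along the axle's x. The last 9 mm taper from 14 mm to 5 mm diameter.
- roller: Flanged grey plastic guide roller, 40 mm long, flanges 64 mm diameter and 8 mm wide, middle 52 mm diameter, about 0.18 kg, lying on its side in the cradle, where it can slide along its axis. Origin: centre of the bore; x along the bore, pointing away from the robot; the bore is 17 mm in diameter and goes right through.
- cradle: Fixed aluminium cradle: a V trough along its x, in which the roller lies, bore level and 52 mm above the table. Origin: on the table in the middle of the trough; x points away from the robot. The trough runs from x = -17 to 25 mm, near end open; at the far end two posts stop the roller.
- cradle_posts (a point): Point between the cradle's two end posts, on the bore axis, level with their inner faces (cradle x = 31 mm). The posts are 10 mm thick, at y = -34..-20 and 20..34 mm, 62 mm high; the axle tip passes between them. The roller starts 2 to 10 mm short of them and comes up hard against them when pushed to +x.
- rack: Fixed low wooden rack on which the axle starts. Origin: on the table, centre of its 160 x 70 mm base; x from near to far end. Two V notches at x = -61 and 61 mm hold the rod with its axis 45 mm above the table.
- stand: Fixed steel fork stand, on one side of the cradle (the rack is on the other). Origin: on the table, centre of its 160 x 70 mm base; x from the near (robot) end to the far end. Two upright forks, 8 mm thick, at x = -61 and 61 mm, with V notches. With the handle's centre at x = -115 mm a roller seated on the collar hangs clear between them (114 mm gap).
- stand_axis (a point): Point midway between the stand's forks where the axis of an axle lying in both notches passes: 85 mm above the table. The notches are 90 degree Vs, 39 mm wide at the mouth; fork tops are 13 mm higher than this point at most.
- bush: Bystander: loose brass bush, 44 mm diameter, 30 mm high; origin under its centre. Do not disturb.
- driver: Bystander: loose screwdriver lying on the bench. Do not disturb.
- mug: Bystander: loose white mug, 80 mm wide, 90 mm high; origin under its centre. Do not disturb.
Things that resemble listed ones, but are neither listed nor needed, are in the scene too. Leave any turquoise look-alike of the cradle alone.

How it is judged:
By the outcome, as a careful person would: the job done as asked, in the order asked, and still so for the second after the job is handed in, with the robot touching nothing.
It also fails if it takes over 72 s, if anything falls off the work surface, if the arm or the gripper's body presses on something with over 40 N, if the wrist force passes 120 N, or if a joint passes its speed limit or range.

### The arm

A 7-joint arm with a two-finger parallel gripper is mounted at the origin on the work surface. World frame = base frame: x ahead of the robot, y to its left, z up, the work surface at z = 0. Lengths are in m, angles in rad, forces in N, time in s.
With the tool pointing down it reaches from about 0.4 to 0.85 m from the base axis. Payload 10.4 kg.
Tool frame: the origin (TCP) lies at the very end of the fingers, on their centre line; the grasp point (between the pads) lies 19 mm behind it; z points along the fingers, y is the line along which they close (so a half turn about z gives the same grasp; the last joint's range is limited). The gripper opens to 85 mm and grips with 20 to 120 N. Pads are 22 mm wide; open, the fingers measure 114 mm over their backs; the gripper's body (76 mm by 85 mm) begins 54 mm behind the grasp point. The pads swing forward as they close: fully open they stand 13 mm farther back than shut.
Start: joints at [-1.24, 0.332, -0.065, 1.46, 0.022, 1.35, -0.088], TCP at [0.217, 0.586, 0.231] pointing down, gripper open.
Joint ranges: [-2.6, 2.6], [-0.5, 2.12], [-1.47, 1.34], [0.16, 2.42], [-1.27, 4.41], [0.06, 2.06], [-2.6, 2.6]. Speed limits (rad/s): [2.22, 2.22, 2.79, 2.79, 3.14, 3.14, 3.14].

### API

Orientations are given as a unit quaternion [x, y, z, w].
In Python, from workcell import manip gives the robot as it stands.
- The arm moves only by the shell command python3 -m jog 'ROWS' [FORCE]. ROWS is rows parted by semicolons, their numbers by spaces, 1 to 20 of them, each of 7 numbers: a rotation vector rx, ry, rz in rad, then dx, dy, dz in m, then the opening from 0.0 (shut) to 1.0 (fully open); each row is the pose to reach, as a shift and turn from the pose commanded when the command began, along the tool's axes at that moment; what a row does not reach only later rows make up. A row lasts 1/8 s, in which the tool goes at most 0.0625 m and 0.188 rad, less where a joint would pass 70% of its speed; a pose out of reach is approached as far as the arm can. The fingers move at their own pace and stop on an object; FORCE is the grip in N (left out, the last holds). Time passes only in rows, so rows that do not move let the fingers close. It prints the time, the measured TCP pose, the force, the opening and the grip force at its end.
- manip.get_obs(): the state, without advancing time (a new reading comes with each control period).
- manip.camera(name): name is "scene" or "top" or "wrist"; returns the picture (420x560x3 uint8, blue, green, red); there is no depth.
- manip.calibration(name): a dict with "fx", "fy", "cx", "cy" (pixels), "k1" (the pictures are not rectified: a ray, as slopes to the right and down, at radius r is drawn at 1 + k1 r^2 times it, then the intrinsics apply), "world_from_camera" (4x4, takes a point from camera to world coordinates); the wrist camera has in their place "tool_from_camera" (4x4, takes a point from camera to tool coordinates, whose origin is the TCP and whose axes are the flange's). Camera axes: x right, y up, looking along -z (the intrinsics and any distortion apply to the point x, -y, -z); pixel columns grow to the right and rows downward; lengths in m; the calibration is good to about 2 mm. A picture is of the moment at which its call begins: read the wrist's pose just before it. calibration takes no time and is no camera call.
- manip.hand_in(): hands the job in; it is judged then, once.
Trained networks look in the newest picture that a camera, given by its name, has taken for a name from the list of things; names that differ only in an ending like _2 or _b are one class to them, and where a whole thing is asked for, a point or a joint stands for the part that bears it (a point fixed in the world has none). Each returns a list of dicts, best first, with "confidence" (0 to 1); they miss things now and then, are a little off and sometimes report something else, mostly with a low value. They report only what shows in the picture. A call takes as long as a camera call. They do not tell look-alikes from the thing itself.
- manip.outline_of(camera, thing): "mask" (420x560 bool, what is visible of it) and "bbox" ([left, top, right, bottom] in pixels, round what is visible of it).
The state is a dict: "clock": time; "joint_pos": joint angles; "joint_velocities": joint speeds; "tau": joint torques, N m; "position": TCP position; "ee_rot": TCP orientation; "ft_force": force on the tool from outside, world axes, zero at the start; "torque": the same for the moment, N m; "grip_width": opening from 0.0 (shut) to 1.0 (fully open); "grasp_force": force on a finger pad.
Only numpy, scipy, OpenCV 4.12 (cv2) and the standard library are available. Lean on these libraries where they do the work, as an engineer would, in place of code of your own. Each camera call takes 0.05 s, during which the arm holds its last target. There are 200 camera calls.

## Working session

There is one attempt and no reset: what is moved stays moved. The work goes in short steps, Python scripts to look and compute and a shell command to move; the robot and the scene stay as the last step left them, time stands still between calls to the robot, and variables do not carry over. Pictures are saved under pics/ and viewed, at most 12 in all, crops included, and the job is handed in when it is done.

```bash
mkdir -p pics; ls; cat > h.py <<'E'
import numpy as np, cv2
from workcell import manip
from scipy.spatial.transform import Rotation as R
def T_cam(name):
    c=manip.calibration(name)
    if name!="wrist": return c,np.array(c["world_from_camera"])
    o=manip.get_obs(); T=np.eye(4); T[:3,:3]=R.from_quat(o["ee_rot"]).as_matrix(); T[:3,3]=o["position"]
    return c,T@np.array(c["tool_from_camera"])
def ray(name,uv):
    c,T=T_cam(name)
    K=np.array([[c["fx"],0,c["cx"]],[0,c["fy"],c["cy"]],[0,0,1.]])
    p=cv2.undistortPoints(np.array(uv,float).reshape(-1,1,2),K,np.array([c["k1"],0,0,0,0.]))[:,0]
    d=np.c_[p[:,0],-p[:,1],-np.ones(len(p))]@T[:3,:3].T
    return T[:3,3],d
def onplane(name,uv,z):
    o,d=ray(name,uv); return o+d*((z-o[2])/d[:,2])[:,None]
def proj(name,P):
    c,T=T_cam(name); q=(np.atleast_2d(P)-T[:3,3])@T[:3,:3]
    a=np.c_[q[:,0]/-q[:,2],-q[:,1]/-q[:,2]]; r2=(a**2).sum(1)[:,None]; a=a*(1+c["k1"]*r2)
    return np.c_[c["fx"]*a[:,0]+c["cx"],c["fy"]*a[:,1]+c["cy"]]
E
python3 - <<'E'
from h import *
for n in("scene","top"):
    im=manip.camera(n); cv2.imwrite(f"pics/{n}0.png",im)
    c,T=T_cam(n); print(n,{k:v for k,v in c.items() if k!="world_from_camera"},T.round(3).tolist())
    for t in("axle","roller","cradle","rack","stand","bush","driver","mug"):
        for r in manip.outline_of(n,t)[:3]: print(t,round(r["confidence"],2),np.round(r["bbox"]).tolist())
print(manip.get_obs())
E
```

```text
pics
scene {'fx': 385.7471824026695, 'fy': 385.7471824026695, 'cx': 277.4662111145532, 'cy': 214.60572427106482, 'k1': -0.07420350604843595} [[-0.659, -0.493, 0.568, 1.046], [0.752, -0.416, 0.512, 0.397], [-0.016, 0.764, 0.645, 0.546], [0.0, 0.0, 0.0, 1.0]]
axle 0.75 [377.0, 219.0, 453.0, 294.0]
roller 0.95 [246.0, 214.0, 284.0, 252.0]
roller 0.51 [235.0, 232.0, 290.0, 275.0]
cradle 0.73 [232.0, 234.0, 292.0, 277.0]
cradle 0.67 [230.0, 180.0, 284.0, 217.0]
rack 0.67 [364.0, 237.0, 440.0, 315.0]
stand 0.9 [171.0, 134.0, 235.0, 198.0]
stand 0.51 [379.0, 220.0, 456.0, 293.0]
bush 0.8 [348.0, 340.0, 381.0, 375.0]
driver 0.56 [107.0, 207.0, 197.0, 237.0]
mug 0.65 [268.0, 263.0, 336.0, 337.0]
top {'fx': 511.10171577594116, 'fy': 511.10171577594116, 'cx': 270.52552553710314, 'cy': 206.6946429579516, 'k1': 0.052965474620997245} [[-0.003, 0.998, -0.064, 0.526], [-1.0, -0.002, 0.016, -0.002], [0.015, 0.064, 0.998, 1.186], [0.0, 0.0, 0.0, 1.0]]
axle 0.64 [130.0, 190.0, 156.0, 294.0]
roller 0.91 [236.0, 165.0, 271.0, 187.0]
cradle 0.86 [284.0, 208.0, 334.0, 241.0]
cradle 0.65 [160.0, 119.0, 214.
[... 368 characters left out ...]
95847 ,  0.3321673 , -0.06469884,  1.46010441,  0.02160957,
        1.34989614, -0.08850479]), 'joint_velocities': array([ 2.03241099e-03, -1.62292841e-04, -1.65013518e-03, -8.88312591e-04,
       -3.56632081e-05,  3.96449593e-04,  9.18435488e-04]), 'tau': array([ 9.70248948e-06, -6.25204325e+01,  4.91663686e-02, -3.91836834e+01,
        1.64172827e-02,  1.44407171e-03,  4.13144130e-05]), 'position': array([0.21654139, 0.58631188, 0.23135585]), 'ee_rot': array([1.75984751e-01, 9.84392891e-01, 5.96625764e-05, 5.43587491e-06]), 'ft_force': array([0.03534399, 0.4411856 , 0.15044822]), 'torque': array([-0.00909227,  0.0430061 ,  0.02519759]), 'grasp_force': 0.0, 'grip_width': 0.9990626340646884}
```

```bash
python3 - <<'E'
import cv2
a=cv2.imread("pics/top0.png")[90:310,90:440]; cv2.imwrite("pics/top0c.png",cv2.resize(a,(798,502),interpolation=cv2.INTER_CUBIC))
b=cv2.imread("pics/scene0.png")[110:390,90:480]; cv2.imwrite("pics/scene0c.png",cv2.resize(b,(780,560),interpolation=cv2.INTER_CUBIC))
E
```

```text
(no output)
```

View pics/top0c.png

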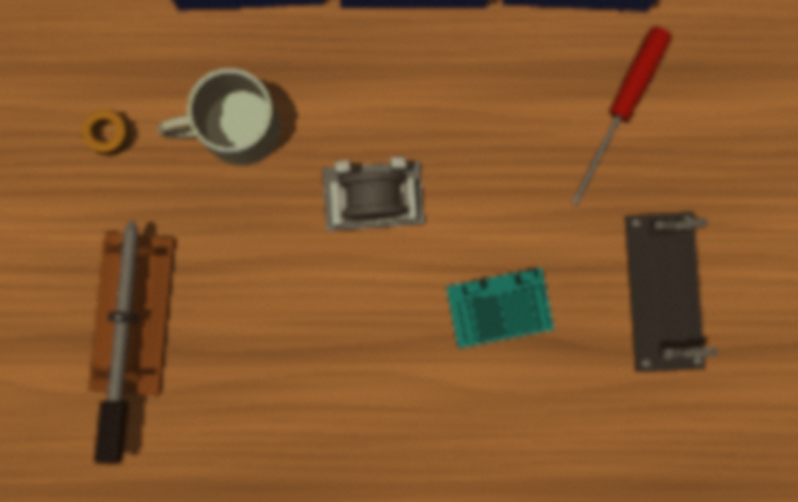

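View pics/scene0c.png

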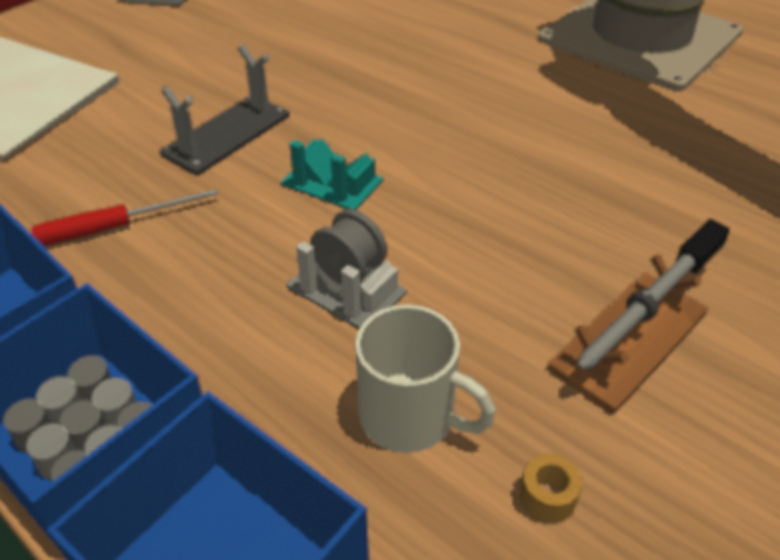

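Top view: the axle lies in the rack on the left (handle at full-image pixel (139,280), tip (147,188)). The metal cradle with the roller is at (254,174), and its turquoise look-alike, to be left alone, at (309,225). The steel stand is at (382,218). The axle is unique; the network's second "stand" hits on it are false.

```bash
python3 - <<'E'
from h import *
f=lambda l:np.array(l)/2.28+[90,90]
P=lambda l,z:onplane("top",f(l),z)
h,t=P([(112,432),(131,224)],.045); d=t-h; print("axle",h,t,np.linalg.norm(d),np.degrees(np.arctan2(d[1],d[0])))
b=P([(325,170),(419,163),(425,222),(330,230)],.004); print("cradle",b,b.mean(0))
print("posts",P([(344,166),(399,161)],.062))
s=P([(627,216),(693,213),(705,368),(636,371)],.006);print("stand",s,s.mean(0))
d=(s[0]+s[1]-s[2]-s[3]); print(np.degrees(np.arctan2(d[1],d[0])))
r=P([(106,232),(175,238),(160,393),(91,387)],.006);print("rack",r.mean(0)); d=(r[0]+r[1]-r[2]-r[3]); print(np.degrees(np.arctan2(d[1],d[0])))
print("mug",P([(230,110)],.09),"bush",P([(106,131)],.03), "driver", P([(576,203),(655,45)],.01))
o=manip.get_obs(); M=R.from_quat(o["ee_rot"]).as_matrix(); print(M.round(3)); print(manip.calibration("wrist"))
E
```

```text
axle [0.4389888 0.2697299 0.045    ] [0.64054779 0.2543273  0.045     ] 0.20214664862837922 -4.36989530272638
cradle [[ 0.69984366  0.06765159  0.004     ]
 [ 0.70700471 -0.02832259  0.004     ]
 [ 0.64641765 -0.03423562  0.004     ]
 [ 0.63837037  0.06249286  0.004     ]] [0.6729091  0.01689656 0.004     ]
posts [[ 0.69520128  0.04582145  0.062     ]
 [ 0.70007444 -0.00758986  0.062     ]]
stand [[ 0.65197502 -0.24007779  0.006     ]
 [ 0.65488879 -0.3072806   0.006     ]
 [ 0.49756284 -0.31637399  0.006     ]
 [ 0.49464035 -0.24674857  0.006     ]] [ 0.57476675 -0.27762024  0.006     ]
2.8680610272813882
rack [0.55544983 0.2598446  0.006     ]
-4.731665826147328
mug [[0.74431354 0.15240454 0.09      ]] bush [[0.7348604  0.28325705 0.03      ]] driver [[ 0.66492818 -0.18763519  0.01      ]
 [ 0.82720909 -0.27011907  0.01      ]]
[[-0.938  0.346  0.   ]
 [ 0.346  0.938  0.   ]
 [ 0.     0.    -1.   ]]
{'fx': 323.87790963567664, 'fy': 323.87790963567664, 'cx': 278.3654179264912, 'cy': 207.79781447111395, 'k1': -0.03421864905204572, 'tool_from_camera': array([[ 2.61149182e-04,  9.61728536e-01,  2.74003931e-01,
         6.78537868e-02],
       [ 9.99999963e-01, -2.70329059e-04, -4.25542071e-06,
         5.86297098e-04],
       [ 6.99786653e-05,  2.74003922e-01, -9.61728572e-01,
        -1.43582611e-01],
       [ 0.00000000e+00,  0.00000000e+00,  0.00000000e+00,
         1.00000000e+00]])}
```

```bash
cat >> h.py <<'E'
def tgt(yaw,tilt=0.):
    # tool down, tool x opposite to rod dir (yaw deg); tilt deg raises the tip
    a=np.radians(yaw); M=np.array([[-np.cos(a),np.sin(a),0],[-np.sin(a),-np.cos(a),0],[0,0,-1]]).T
    M=np.array([[-np.cos(a),-np.sin(a),0],[np.sin(a)*-1,np.cos(a),0],[0,0,-1]])
    M=np.c_[[-np.cos(a),-np.sin(a),0],[-np.sin(a),np.cos(a),0],[0,0,-1]]
    return R.from_rotvec(np.radians(tilt)*np.array([np.sin(a),-np.cos(a),0]))*R.from_matrix(M)
def delta(p,rot):
    o=manip.get_obs(); r0=R.from_quat(o["ee_rot"])
    print("rows:",(r0.inv()*rot).as_rotvec().round(4),r0.inv().apply(np.array(p)-o["position"]).round(4))
def state():
    o=manip.get_obs(); M=R.from_quat(o["ee_rot"]).as_matrix()
    print("t",round(o["clock"],2),"p",o["position"].round(4),"yaw",np.degrees(np.arctan2(-M[1,0],-M[0,0])).round(2),"zt",M[:,2].round(4),"f",o["ft_force"].round(2),"m",o["torque"].round(3),"g",round(float(o["grip_width"]),3),round(float(o["grasp_force"]),1),"j",o["joint_pos"].round(2))
E
sed -i '/\.T$/{s/.*/    a=np.radians(yaw)/};/sin(a)\*-1/d' h.py
python3 - <<'E'
from h import *
M=tgt(-4.5).as_matrix(); print(M.round(3),np.linalg.det(M)); print(tgt(0,10).apply([-1,0,0]))
delta([.45,.269,.19],tgt(-4.5))
E
```

```text
[[-0.997  0.078  0.   ]
 [ 0.078  0.997  0.   ]
 [ 0.     0.    -1.   ]] 1.0000000000000007
[0.98480775 0.         0.17364818]
rows: [ 1.000e-04  0.000e+00 -2.753e-01] [-0.3289 -0.2168  0.0413]
```

```bash
grep -n "tgt" -A4 h.py; python3 -m jog '0 0 -0.1 -0.05 -0.033 0.006 1;0 0 -0.2 -0.1 -0.066 0.012 1;0 0 -0.275 -0.15 -0.1 0.02 1;0 0 -0.275 -0.2 -0.132 0.03 1;0 0 -0.275 -0.25 -0.165 0.041 1;0 0 -0.275 -0.29 -0.19 0.041 1;0 0 -0.275 -0.329 -0.217 0.041 1;0 0 -0.275 -0.329 -0.217 0.041 1;0 0 -0.275 -0.329 -0.217 0.041 1;0 0 -0.275 -0.329 -0.217 0.041 1' 80
python3 - <<'E'
from h import *
state(); im=manip.camera("wrist"); cv2.imwrite("pics/w1.png",im)
E
```

```text
21:def tgt(yaw,tilt=0.):
22-    # tool down, tool x opposite to rod dir (yaw deg); tilt deg raises the tip
23-    a=np.radians(yaw)
24-    M=np.c_[[-np.cos(a),-np.sin(a),0],[-np.sin(a),np.cos(a),0],[0,0,-1]]
25-    return R.from_rotvec(np.radians(tilt)*np.array([np.sin(a),-np.cos(a),0]))*R.from_matrix(M)
clock: 2.15
position: [0.4492, 0.2701, 0.1903]
ee_rot: [0.038, 0.999, 0.0, -0.0]
ft_force: [0.4, 0.1, -0.3]
grip_width: 1.001
grasp_force: 0.0
t 2.15 p [0.4492 0.2701 0.1903] yaw -4.38 zt [-2.e-04  4.e-04 -1.e+00] f [ 0.36  0.05 -0.34] m [-0.026  0.045 -0.002] g 1.001 0.0 j [-0.76  0.14  0.15  1.79 -0.02  1.22  0.88]
```

View pics/w1.png

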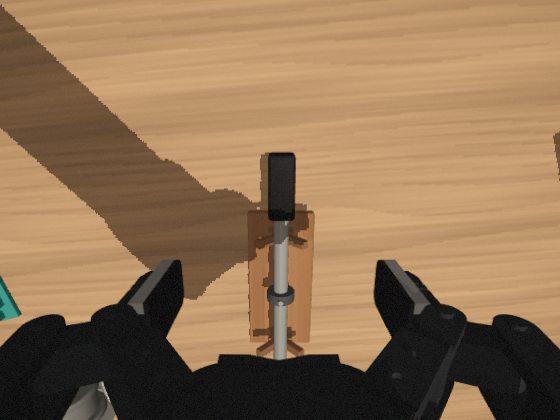

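Wrist view: black handle at (282,186), rod running straight down the image to the collar at (281,295), with the rack beneath. This is the axle.

```bash
python3 - <<'E'
from h import *
im=cv2.imread("pics/w1.png"); g=im.max(2)
m=np.zeros_like(g); m[140:221,262:302]=(g[140:221,262:302]<45)
n,l,s,c=cv2.connectedComponentsWithStats(m); k=1+s[1:,4].argmax(); ys,xs=np.where(l==k); print(s[k],c[k])
print(cv2.minAreaRect(np.c_[xs,ys].astype(np.float32)))
for y in (160,170,180,190,200,210): print(y,xs[ys==y].min(),xs[ys==y].max(),end='; ')
top=onplane("wrist",[(281.5,153),(281.5,220),(268,185),(296,185)],.057); print(top, np.linalg.norm(top[0]-top[1]),np.linalg.norm(top[2]-top[3]))
# rod edges
for y in (228,250,270,315,325):
    row=im[y,255:310].astype(int); sat=row.max(1)-row.min(1); x=np.where(sat<28)[0]+255; print(y,x.min(),x.max(),onplane("wrist",[((x.min()+x.max())/2,y)],.045)[0].round(4))
print(onplane("wrist",[(281,301)],.045))
E
```

```text
[ 268  153   27   68 1540] [280.09415584 189.2       ]
((281.0, 186.5), (67.0, 26.0), 90.0)
160 268 294; 170 268 294; 180 268 294; 190 268 293; 200 268 293; 210 268 294; Traceback (most recent call last):
  File "<stdin>", line 7, in <module>
  File "h.py", line 16, in onplane
    o,d=ray(name,uv); return o+d*((z-o[2])/d[:,2])[:,None]
        ~~~^^^^^^^^^
  File "h.py", line 13, in ray
    a=np.radians(yaw)
                 ^^^
NameError: name 'yaw' is not defined
```

```bash
sed -i '13s/.*/    d=np.c_[p[:,0],-p[:,1],-np.ones(len(p))]@T[:3,:3].T/' h.py; head -28 h.py; python3 - <<'E'
from h import *
im=cv2.imread("pics/w1.png")
top=onplane("wrist",[(281.2,153),(281.2,220),(268,185),(294.5,185)],.057); print(top, np.linalg.norm(top[0]-top[1]),np.linalg.norm(top[2]-top[3]))
for y in (228,250,270,315,325):
    row=im[y,255:310].astype(int); sat=row.max(1)-row.min(1); x=np.where(sat<28)[0]+255; print(y,x.min(),x.max(),onplane("wrist",[((x.min()+x.max())/2,y)],.045)[0].round(4))
print(onplane("wrist",[(281,301)],.045))
E
```

```text
import numpy as np, cv2
from workcell import manip
from scipy.spatial.transform import Rotation as R
def T_cam(name):
    c=manip.calibration(name)
    if name!="wrist": return c,np.array(c["world_from_camera"])
    o=manip.get_obs(); T=np.eye(4); T[:3,:3]=R.from_quat(o["ee_rot"]).as_matrix(); T[:3,3]=o["position"]
    return c,T@np.array(c["tool_from_camera"])
def ray(name,uv):
    c,T=T_cam(name)
    K=np.array([[c["fx"],0,c["cx"]],[0,c["fy"],c["cy"]],[0,0,1.]])
    p=cv2.undistortPoints(np.array(uv,float).reshape(-1,1,2),K,np.array([c["k1"],0,0,0,0.]))[:,0]
    d=np.c_[p[:,0],-p[:,1],-np.ones(len(p))]@T[:3,:3].T
    return T[:3,3],d
def onplane(name,uv,z):
    o,d=ray(name,uv); return o+d*((z-o[2])/d[:,2])[:,None]
def proj(name,P):
    c,T=T_cam(name); q=(np.atleast_2d(P)-T[:3,3])@T[:3,:3]
    a=np.c_[q[:,0]/-q[:,2],-q[:,1]/-q[:,2]]; r2=(a**2).sum(1)[:,None]; a=a*(1+c["k1"]*r2)
    return np.c_[c["fx"]*a[:,0]+c["cx"],c["fy"]*a[:,1]+c["cy"]]
def tgt(yaw,tilt=0.):
    # tool down, tool x opposite to rod dir (yaw deg); tilt deg raises the tip
    a=np.radians(yaw)
    M=np.c_[[-np.cos(a),-np.sin(a),0],[-np.sin(a),np.cos(a),0],[0,0,-1]]
    return R.from_rotvec(np.radians(tilt)*np.array([np.sin(a),-np.cos(a),0]))*R.from_matrix(M)
def delta(p,rot):
    o=manip.get_obs(); r0=R.from_quat(o["ee_rot"])
    print("rows:",(r0.inv()*rot).as_rotvec().round(4),r0.inv().apply(np.array(p)-o["position"]).round(4))
[[0.41227285 0.27536617 0.057     ]
 [0.47187308 0.27094761 0.057     ]
 [0.43902215 0.26184539 0.057     ]
 [0.44078354 0.28487666 0.057     ]] 0.05976379079357988 0.023098518250041822
228 274 288 [0.4837 0.27   0.045 ]
250 274 287 [0.506  0.2678 0.045 ]
270 274 287 [0.5272 0.2663 0.045 ]
315 274 286 [0.5781 0.262  0.045 ]
325 274 286 [0.5901 0.2611 0.045 ]
[[0.56183144 0.26418869 0.045     ]]
```

```bash
python3 - <<'E'
from h import *
delta([.442,.2733,.027],tgt(-4.8))
E
```

```text
rows: [ 0.0003 -0.0002  0.0072] [0.0074 0.0027 0.1633]
```

```bash
python3 -m jog '0 0 0.007 0.0074 0.0027 0.04 1;0 0 0.007 0.0074 0.0027 0.08 1;0 0 0.007 0.0074 0.0027 0.12 1;0 0 0.007 0.0074 0.0027 0.15 1;0 0 0.007 0.0074 0.0027 0.163 1;0 0 0.007 0.0074 0.0027 0.163 1;0 0 0.007 0.0074 0.0027 0.163 0;0 0 0.007 0.0074 0.0027 0.163 0;0 0 0.007 0.0074 0.0027 0.163 0;0 0 0.007 0.0074 0.0027 0.163 0;0 0 0.007 0.0074 0.0027 0.163 0;0 0 0.007 0.0074 0.0027 0.163 0;0 0 0.007 0.0074 0.0027 0.163 0;0 0 0.007 0.0074 0.0027 0.163 0' 100
python3 -c "from h import *;state();print(manip.get_obs()['position'])"
```

```text
clock: 3.95
position: [0.4433, 0.2728, 0.0279]
ee_rot: [0.043, 0.999, 0.001, 0.001]
ft_force: [-0.0, 3.3, 6.4]
grip_width: 0.265
grasp_force: 98.0
t 3.95 p [0.4433 0.2728 0.0279] yaw -4.89 zt [ 0.0012  0.0013 -1.    ] f [-0.04  3.33  6.41] m [ 0.697 -0.302  0.167] g 0.265 98.0 j [-0.75  0.32  0.13  1.95 -0.05  0.87  0.89]
[0.44328676 0.2728123  0.02785571]
```

```bash
python3 - <<'E'
from h import *
delta([.443,.273,.25],tgt(-4.8)); delta([.735,.02,.25],tgt(4.7))
E
```

```text
rows: [ 0.0014  0.0011 -0.0015] [ 1.000e-04  5.000e-04 -2.221e-01]
rows: [ 0.0013  0.0012 -0.1673] [-0.3124 -0.2267 -0.2221]
```

```bash
python3 -m jog '0 0 0 0 0 -0.02 0;0 0 0 0 0 -0.06 0;0 0 0 0 0 -0.11 0;0 0 0 0 0 -0.16 0;0 0 -0.02 -0.03 -0.02 -0.2 0;0 0 -0.05 -0.08 -0.058 -0.222 0;0 0 -0.08 -0.13 -0.095 -0.222 0;0 0 -0.11 -0.18 -0.13 -0.222 0;0 0 -0.14 -0.23 -0.167 -0.222 0;0 0 -0.167 -0.275 -0.2 -0.222 0;0 0 -0.167 -0.312 -0.227 -0.222 0;0 0 -0.167 -0.312 -0.227 -0.222 0;0 0 -0.167 -0.312 -0.227 -0.222 0;0 0 -0.167 -0.312 -0.227 -0.222 0'
python3 - <<'E'
from h import *
state(); im=manip.camera("wrist"); cv2.imwrite("pics/w2.png",im)
for t in("cradle","roller"):
  for r in manip.outline_of("wrist",t): print(t,r["confidence"],r["bbox"])
E
```

```text
clock: 5.7
position: [0.7336, 0.0205, 0.2493]
ee_rot: [-0.041, 0.999, 0.0, -0.0]
ft_force: [0.1, 0.4, -1.7]
grip_width: 0.268
grasp_force: 98.3
t 5.7 p [0.7336 0.0205 0.2493] yaw 4.74 zt [-7.e-04  9.e-04 -1.e+00] f [ 0.11  0.4  -1.66] m [0.015 0.199 0.009] g 0.268 98.3 j [-0.29  0.59  0.34  1.1  -0.19  1.48  1.67]
cradle 0.7 [121.3, 0.0, 222.4, 50.4]
cradle 0.59 [238.6, 98.6, 330.2, 157.6]
cradle 0.48 [457.4, 1.0, 555.9, 115.4]
roller 0.66 [254.7, 97.4, 316.8, 142.7]
```

View pics/w2.png

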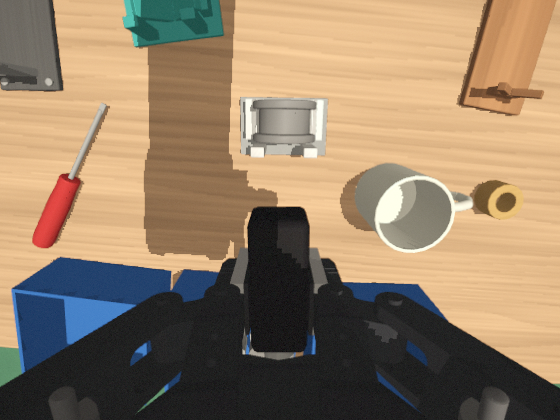

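Wrist view: metal cradle with roller at (284,126), end posts at (257,152) and (310,152). The turquoise one is at (175,20), the mug at (405,207), and the axle handle in the fingers at (278,280). One close crop to check the choice and read the edges.

```bash
python3 - <<'E'
import cv2
a=cv2.imread("pics/w2.png")[88:168,230:338]; cv2.imwrite("pics/w2c.png",cv2.resize(a,None,fx=7,fy=7,interpolation=cv2.INTER_CUBIC))
E
```

```text
(no output)
```

View pics/w2c.png

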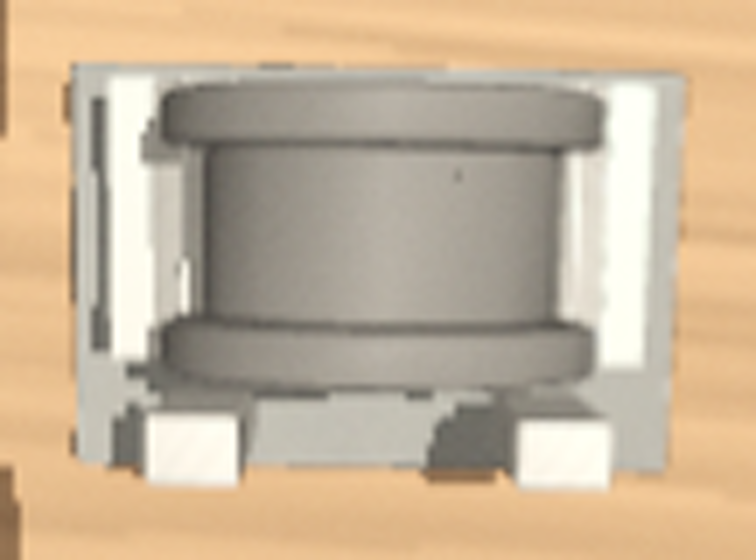

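```bash
python3 - <<'E'
from h import *
f=lambda l:(np.array(l)+.5)/7-.5+[230,88]
P=onplane("wrist",f([(145,412),(242,412),(517,420),(612,420)]),.062); print(P)
v=P[3]-P[0]; w=P[2]-P[1]; print(np.linalg.norm(v),np.linalg.norm(w),np.degrees(np.arctan2(-v[0],v[1])))
print("posts point",P.mean(0))
B=onplane("wrist",f([(72,64),(686,75),(664,468),(80,462)]),.004); print(B,B.mean(0))
v=B[1]-B[0];print(np.linalg.norm(v),np.degrees(np.arctan2(-v[0],v[1])));v=B[2]-B[3];print(np.linalg.norm(v),np.degrees(np.arctan2(-v[0],v[1])))
for a,b in((B[0],B[3]),(B[1],B[2])): print("side yaw",np.degrees(np.arctan2((b-a)[1],(b-a)[0])),np.linalg.norm(b-a))
# roller silhouette top at z ~.084: near & far flange edges along centre
r=onplane("wrist",f([(382,84),(382,390)]),.08);print("roller",r)
fl=onplane("wrist",f([(160,110),(607,110),(160,355),(597,355)]),.052);print(fl, fl[:2].mean(0),fl[2:].mean(0))
E
```

```text
[[ 0.69851566 -0.01138729  0.062     ]
 [ 0.69737214  0.00257306  0.062     ]
 [ 0.69522661  0.04225558  0.062     ]
 [ 0.69407641  0.05594657  0.062     ]]
0.06748003981440619 0.03974047676861256 3.77198785720192
posts point [0.69629771 0.02234698 0.062     ]
[[ 0.64894562 -0.03117911  0.004     ]
 [ 0.64233795  0.06898846  0.004     ]
 [ 0.70625809  0.0730136   0.004     ]
 [ 0.71348171 -0.02644836  0.004     ]] [0.67775584 0.02109365 0.004     ]
0.10038527192038314 3.774112430775692
0.09972392629469161 4.153924878593928
side yaw 4.1925057935903824 0.06470925258780734
side yaw 3.6032343030960514 0.06404674929937855
roller [[0.65152079 0.01853696 0.08      ]
 [0.69115923 0.02200055 0.08      ]]
[[ 0.65637737 -0.01260585  0.052     ]
 [ 0.65104535  0.05148913  0.052     ]
 [ 0.69098942 -0.01045331  0.052     ]
 [ 0.68564692  0.05391148  0.052     ]] [0.65371136 0.01944164 0.052     ] [0.68831817 0.02172909 0.052     ]
```

```bash
python3 - <<'E'
from h import *
f=lambda l:np.array(l)/2.28+[90,90]
print("turq",onplane("top",f([(448,287),(541,268),(553,330),(457,346)]),.004), onplane("wrist",[(222,35)],.004),onplane("wrist",[(222,35)],.05))
delta([.4282,.004,.035],tgt(3.9))
E
```

```text
turq [[ 0.5800361  -0.05736535  0.004     ]
 [ 0.5991872  -0.15216305  0.004     ]
 [ 0.53615397 -0.16368025  0.004     ]
 [ 0.52021503 -0.06617533  0.004     ]] [[ 0.58587438 -0.05417313  0.004     ]] [[ 0.59537617 -0.04607807  0.05      ]]
rows: [0.0006 0.0003 0.0143] [0.306  0.009  0.2147]
```

```bash
python3 -m jog '0 0 0.014 0.045 0.0013 0 0;0 0 0.014 0.1 0.003 0 0;0 0 0.014 0.155 0.0046 0 0;0 0 0.014 0.21 0.006 0 0;0 0 0.014 0.265 0.0078 0.01 0;0 0 0.014 0.306 0.009 0.05 0;0 0 0.014 0.306 0.009 0.1 0;0 0 0.014 0.306 0.009 0.15 0;0 0 0.014 0.306 0.009 0.19 0;0 0 0.014 0.306 0.009 0.2147 0;0 0 0.014 0.306 0.009 0.2147 0;0 0 0.014 0.306 0.009 0.2147 0;0 0 0.014 0.306 0.009 0.2147 0'
python3 - <<'E'
from h import *
state(); im=manip.camera("scene"); cv2.imwrite("pics/s2.png",im); it=manip.camera("top"); cv2.imwrite("pics/t2.png",it)
u=np.array([np.cos(.068),np.sin(.068),0])
P=np.array([.6963,.0223,.052]); H=manip.get_obs()["position"]-.0013*u+[0,0,.0171]
X=np.array([H,H+.205*u,P-.045*u,P]); 
a=proj("scene",X);b=proj("top",X);print(a.round(1),b.round(1))
c=im[170:270,230:350]; c=cv2.resize(c,None,fx=4,fy=4,interpolation=cv2.INTER_CUBIC)
d=it[150:230,200:300]; d=cv2.resize(d,None,fx=3,fy=5*3//5,interpolation=cv2.INTER_CUBIC)
o=np.zeros((400,780,3),np.uint8); o[:,:480]=c[:400]; o[:240,480:]=d[:240,:300]; cv2.imwrite("pics/c2.png",o)
E
```

```text
clock: 7.48
position: [0.4295, 0.0036, 0.0359]
ee_rot: [-0.034, 0.999, 0.0, 0.001]
ft_force: [-0.2, -0.3, -1.9]
grip_width: 0.262
grasp_force: 98.3
t 7.47 p [0.4295 0.0036 0.0359] yaw 3.86 zt [ 2.4e-03  8.0e-04 -1.0e+00] f [-0.21 -0.27 -1.87] m [-0.081  0.17  -0.011] g 0.262 98.3 j [-0.43  0.13  0.33  2.18 -0.06  0.84  1.58]
[[330.4 173.9]
 [275.  222.1]
 [269.2 227.8]
 [254.  241.1]] [[260.3 284.1]
 [253.9 191.5]
 [253.  183. ]
 [251.6 163. ]]
```

View pics/c2.png

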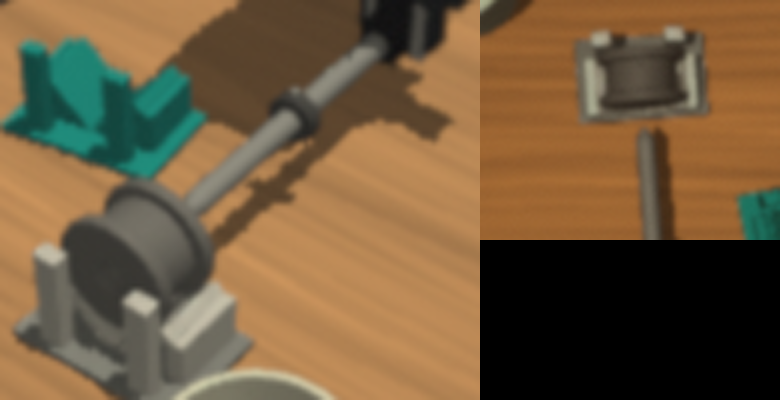

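The scene crop shows the rod end close in front of the roller bore and the collar at (293,112). In the top crop the tip is at about full-image (257,195), slightly right of the bore line, so I'll measure the centrelines numerically.

```bash
python3 - <<'E'
from h import *
t=cv2.imread("pics/t2.png").astype(float); s=cv2.imread("pics/s2.png").astype(float)
u=np.array([np.cos(.068),np.sin(.068),0]); H=manip.get_obs()["position"]-.0013*u+[0,0,.0171]
def prof(img,name,D,n):
    # profile across the rod at distance D from handle
    p=proj(name,[H+D*u,H+(D+.01)*u]); e=(p[1]-p[0])/np.linalg.norm(p[1]-p[0]); nn=np.array([-e[1],e[0]])
    k=np.arange(-n,n+.1,.5); q=(p[0]+k[:,None]*nn).astype(np.float32)
    v=cv2.remap(img.astype(np.float32),q[:,0].reshape(1,-1),q[:,1].reshape(1,-1),cv2.INTER_LINEAR)[0]
    sat=(v.max(1)-v.min(1))/(v.max(1)+1)
    return p[0],nn,k,sat
for name,img in(("top",t),("scene",s)):
    for D in(.05,.07,.13,.15,.17,.19):
        p,nn,k,sat=prof(img,name,D,7)
        w=np.clip(.5-sat,0,None); print(name,D,p.round(1),nn.round(2),"c",round((w*k).sum()/w.sum(),2),"|",(sat[::2]*100).astype(int))
d=t[100:,:]
print("posts top px", proj("top",[[.6963-.0035,.0223+.0,.062]]))
for y in (159,160,161,162,163): print(y,t[y,235:275].mean(1).astype(int))
E
```

```text
top 0.05 [258.7 261.3] [ 1.   -0.07] c 0.6 | [67 67 67 66 58 41 25 21 22 26 37 52 64 67 67]
top 0.07 [258.1 252.2] [ 1.   -0.07] c 0.86 | [67 68 67 66 59 40 24 21 21 22 28 46 62 66 68]
top 0.13 [256.2 225.1] [ 1.   -0.07] c 0.7 | [67 68 67 66 57 39 24 21 22 24 32 48 62 65 66]
top 0.15 [255.6 216.1] [ 1.   -0.07] c 0.73 | [67 67 67 65 57 41 26 21 21 23 33 50 62 65 66]
top 0.17 [254.9 207.1] [ 1.   -0.07] c 0.75 | [68 68 67 66 58 39 24 21 21 24 31 48 63 66 67]
top 0.19 [254.3 198.2] [ 1.   -0.07] c 0.64 | [67 67 67 64 55 38 25 22 21 24 33 51 63 66 67]
scene 0.05 [318.4 184.4] [-0.66 -0.75] c -0.58 | [49 49 46 31 16 11 11 11 11 16 35 47 49 49 49]
scene 0.07 [313.4 188.7] [-0.66 -0.75] c -0.49 | [50 49 43 27 12 11 11 11 11 13 26 43 49 49 49]
scene 0.13 [297.3 202.7] [-0.66 -0.75] c -0.58 | [53 52 44 24 13 11 11 11 11 14 28 46 49 50 50]
scene 0.15 [291.6 207.7] [-0.66 -0.75] c -0.66 | [53 53 50 38 17 12 11 12 13 24 42 52 53 53 53]
scene 0.17 [285.8 212.8] [-0.66 -0.75] c -0.79 | [53 53 49 35 15 11 11 11 13 26 44 52 53 53 53]
scene 0.19 [279.7 218.1] [-0.66 -0.75] c -0.76 | [54 53 50 34 15
[... 214 characters left out ...]
93  86  85
  87  91  94  96]
160 [ 99 100 106 112 119 122 124 116  97  86  86  87  86  91  95  98  98  96
  94  94  95  93  94  96  96 102 122 144 154 155 151 142 117  86  70  68
  74  86  92  94]
161 [101 110 124 138 142 144 143 128  95  72  68  68  70  80  94 102 102  99
  94  93  91  89  91  94  96 100 117 144 157 158 155 147 120  81  55  52
  64  84  90  85]
162 [103 113 135 151 157 156 153 136  95  62  52  51  54  70  95 101 102 101
  97  93  93  91  91  93  94  94 107 131 144 143 142 137 118  78  52  48
  63  85  88  80]
163 [ 99 110 133 153 159 157 150 133  95  59  45  45  47  65  87  97  97  97
  95  94  93  94  94  95  95  91  91  99 104 105 104 102  89  67  50  52
  69  87  87  78]
```

```bash
python3 -m jog '0 0 0 -0.006 0.0005 0 0;0 0 0 -0.012 0.0005 0.001 0;0 0 0 -0.018 0.0005 0.001 0;0 0 0 -0.022 0.0005 0.001 0;0 0 0 -0.026 0.0005 0.001 0;0 0 0 -0.03 0.0005 0.001 0;0 0 0 -0.03 0.0005 0.001 0;0 0 0 -0.03 0.0005 0.001 0'
python3 -c "from h import *;state()"
```

```text
clock: 8.57
position: [0.4586, 0.0058, 0.0337]
ee_rot: [-0.034, 0.999, 0.0, 0.0]
ft_force: [0.1, -1.1, -1.1]
grip_width: 0.262
grasp_force: 98.4
t 8.57 p [0.4586 0.0058 0.0337] yaw 3.85 zt [ 6.e-04  2.e-04 -1.e+00] f [ 0.15 -1.15 -1.06] m [-0.055 -0.072  0.042] g 0.262 98.4 j [-0.42  0.19  0.33  2.11 -0.08  0.85  1.6 ]
```

```bash
python3 -m jog '0 0 0 0 -0.0004 -0.001 0;0 0 0 -0.005 -0.0004 -0.001 0;0 0 0 -0.01 -0.0004 -0.001 0;0 0 0 -0.015 -0.0004 -0.001 0;0 0 0 -0.02 -0.0004 -0.001 0;0 0 0 -0.025 -0.0004 -0.001 0;0 0 0 -0.025 -0.0004 -0.001 0'
python3 -c "from h import *;state()"
```

```text
clock: 9.45
position: [0.4837, 0.0071, 0.0346]
ee_rot: [-0.034, 0.999, -0.0, 0.0]
ft_force: [-0.1, 0.1, -1.9]
grip_width: 0.263
grasp_force: 98.4
t 9.45 p [0.4837 0.0071 0.0346] yaw 3.85 zt [ 1.e-04 -0.e+00 -1.e+00] f [-0.09  0.08 -1.89] m [-0.017  0.209  0.051] g 0.263 98.4 j [-0.41  0.25  0.33  2.05 -0.1   0.87  1.62]
```

```bash
python3 -m jog '0 0 0 -0.006 0 0 0;0 0 0 -0.012 0 0 0;0 0 0 -0.018 0 0 0;0 0 0 -0.024 0 0 0;0 0 0 -0.03 0 0 0;0 0 0 -0.036 0 0 0;0 0 0 -0.04 0 0 0;0 0 0 -0.04 0 0 0'
python3 -c "from h import *;state()"
```

```text
clock: 10.45
position: [0.5235, 0.0098, 0.0346]
ee_rot: [-0.034, 0.999, 0.0, 0.0]
ft_force: [0.8, 0.2, -2.3]
grip_width: 0.265
grasp_force: 98.4
t 10.45 p [0.5235 0.0098 0.0346] yaw 3.85 zt [ 1.e-04  0.e+00 -1.e+00] f [ 0.77  0.15 -2.29] m [0.01  0.123 0.002] g 0.265 98.4 j [-0.39  0.32  0.33  1.95 -0.13  0.89  1.64]
```

```bash
python3 -m jog '0 0 0 -0.002 0 0 0;0 0 0 -0.004 0 0 0;0 0 0 -0.006 0 0 0;0 0 0 -0.008 0 0 0;0 0 0 -0.01 0 0 0;0 0 0 -0.01 0 0 0'
python3 -c "from h import *;state()"
python3 -m jog '0 0 0 -0.001 0 0 0;0 0 0 -0.002 0 0 0;0 0 0 -0.003 0 0 0;0 0 0 -0.003 0 0 0'
python3 -c "from h import *;state()"
```

```text
clock: 11.2
position: [0.5334, 0.0105, 0.0346]
ee_rot: [-0.034, 0.999, 0.0, 0.0]
ft_force: [-0.0, 0.2, -1.9]
grip_width: 0.264
grasp_force: 98.4
t 11.2 p [0.5334 0.0105 0.0346] yaw 3.85 zt [ 1.e-04  0.e+00 -1.e+00] f [-0.01  0.18 -1.87] m [-0.002  0.13   0.016] g 0.264 98.4 j [-0.39  0.34  0.33  1.92 -0.14  0.9   1.65]
clock: 11.7
position: [0.5357, 0.0106, 0.0344]
ee_rot: [-0.034, 0.999, 0.0, -0.001]
ft_force: [-3.8, -0.1, 1.1]
grip_width: 0.268
grasp_force: 98.5
t 11.7 p [0.5357 0.0106 0.0344] yaw 3.84 zt [-0.0011  0.     -1.    ] f [-3.83 -0.12  1.13] m [-0.007  0.796  0.025] g 0.268 98.5 j [-0.39  0.35  0.33  1.91 -0.14  0.9   1.65]
```

```bash
python3 -m jog '0 0 0 -0.001 0 0 0;0 0 0 -0.001 0 0 0'
python3 -c "from h import *;state()"
python3 -m jog '0 0 0 -0.001 0 0 0;0 0 0 -0.001 0 0 0'
python3 -c "from h import *;state()"
```

```text
clock: 11.95
position: [0.5371, 0.0107, 0.0345]
ee_rot: [-0.034, 0.999, 0.0, -0.0]
ft_force: [-4.2, -0.3, -0.1]
grip_width: 0.267
grasp_force: 98.5
t 11.95 p [0.5371 0.0107 0.0345] yaw 3.85 zt [-3.e-04  0.e+00 -1.e+00] f [-4.2  -0.3  -0.05] m [-0.022  0.795 -0.009] g 0.267 98.5 j [-0.39  0.35  0.33  1.91 -0.14  0.9   1.65]
clock: 12.2
position: [0.5384, 0.0108, 0.0346]
ee_rot: [-0.034, 0.999, 0.0, 0.0]
ft_force: [-2.7, -0.7, -0.9]
grip_width: 0.265
grasp_force: 98.5
t 12.2 p [0.5384 0.0108 0.0346] yaw 3.85 zt [ 3.e-04  0.e+00 -1.e+00] f [-2.69 -0.75 -0.88] m [-0.036  0.64  -0.012] g 0.265 98.5 j [-0.39  0.35  0.33  1.91 -0.14  0.9   1.65]
```

```bash
python3 -m jog '0 0 0 -0.001 0 0 0;0 0 0 -0.002 0 0 0;0 0 0 -0.002 0 0 0'
python3 -m jog '0 0 0 -0.001 0 0 0;0 0 0 -0.001 0 0 0'
python3 -c "from h import *;state()"
```

```text
clock: 12.58
position: [0.5404, 0.0109, 0.0346]
ee_rot: [-0.034, 0.999, 0.0, 0.0]
ft_force: [-3.2, 0.2, -1.5]
grip_width: 0.263
grasp_force: 98.5
clock: 12.82
position: [0.5411, 0.011, 0.0345]
ee_rot: [-0.034, 0.999, 0.0, -0.0]
ft_force: [-3.8, -1.1, -0.8]
grip_width: 0.268
grasp_force: 98.5
t 12.82 p [0.5411 0.011  0.0345] yaw 3.85 zt [-3.e-04  1.e-04 -1.e+00] f [-3.85 -1.11 -0.8 ] m [-0.007  0.869  0.038] g 0.268 98.5 j [-0.39  0.36  0.33  1.9  -0.14  0.9   1.65]
```

```bash
python3 -m jog '0 0 0 -0.0005 0 0 0;0 0 0 -0.0005 0 0 0'
python3 -m jog '0 0 0 -0.0005 0 0 0;0 0 0 -0.0005 0 0 0'
python3 -c "from h import *;state()"
```

```text
clock: 13.08
position: [0.5411, 0.011, 0.0344]
ee_rot: [-0.034, 0.999, 0.0, -0.001]
ft_force: [-6.5, -0.2, 0.4]
grip_width: 0.265
grasp_force: 98.6
clock: 13.32
position: [0.5411, 0.011, 0.0342]
ee_rot: [-0.034, 0.999, 0.0, -0.001]
ft_force: [-8.2, 0.4, 1.4]
grip_width: 0.265
grasp_force: 98.8
t 13.32 p [0.5411 0.011  0.0342] yaw 3.85 zt [-2.3e-03  1.0e-04 -1.0e+00] f [-8.21  0.42  1.42] m [0.007 1.627 0.015] g 0.265 98.8 j [-0.39  0.36  0.33  1.9  -0.15  0.91  1.65]
```

```bash
python3 -m jog '0 0 0 -0.0005 0 0 0;0 0 0 -0.0005 0 0 0;0 0 0 -0.0005 0 0 0'
python3 -c "from h import *;state()"
```

```text
clock: 13.7
position: [0.5411, 0.011, 0.0341]
ee_rot: [-0.034, 0.999, 0.0, -0.002]
ft_force: [-11.1, 0.1, 1.7]
grip_width: 0.262
grasp_force: 98.9
t 13.7 p [0.5411 0.011  0.0341] yaw 3.84 zt [-3.3e-03  1.0e-04 -1.0e+00] f [-11.06   0.1    1.72] m [ 0.007  1.99  -0.002] g 0.262 98.9 j [-0.39  0.36  0.33  1.9  -0.15  0.91  1.65]
```

```bash
python3 -m jog '0 0 0 0 0 0 0;0 0 0 0 0 0 0;0 0 0 0.001 0 0 0;0 0 0 0.002 0 0 0;0 0 0 0.0025 0 -0.001 0;0 -0.01 0 0.0025 0 -0.003 0;0 -0.02 0 0.0025 0 -0.005 0;0 -0.03 0 0.003 0 -0.008 0;0 -0.04 0 0.003 0 -0.012 0;0 -0.05 0 0.003 0 -0.017 0;0 -0.05 0 0.003 0 -0.017 0;0 -0.05 0 0.003 0 -0.017 0'
python3 - <<'E'
from h import *
state(); im=manip.camera("scene"); cv2.imwrite("pics/s3.png",im)
c=cv2.resize(im[160:270,220:350],None,fx=5,fy=5,interpolation=cv2.INTER_CUBIC); cv2.imwrite("pics/s3c.png",c)
E
```

```text
clock: 15.2
position: [0.5397, 0.0109, 0.0516]
ee_rot: [-0.034, 0.999, 0.001, 0.025]
ft_force: [-0.0, 0.3, -4.0]
grip_width: 0.264
grasp_force: 98.0
t 15.2 p [0.5397 0.0109 0.0516] yaw 3.85 zt [ 0.0499  0.0035 -0.9987] f [-0.02  0.33 -4.02] m [-0.057  0.573  0.004] g 0.264 98.0 j [-0.4   0.3   0.33  1.94 -0.12  0.87  1.63]
```

View pics/s3c.png

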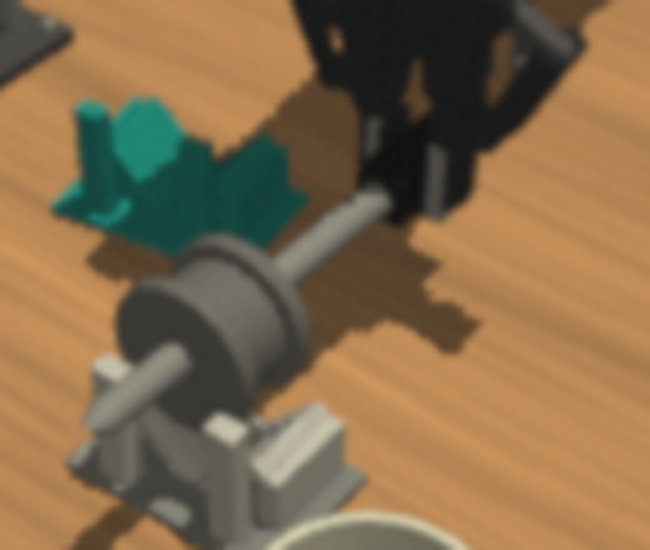

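The picture shows the roller on the axle, clear of the trough, with the tip through the bore and the flange near the posts. I'll lift on and go to view the stand.

```bash
python3 - <<'E'
from h import *
delta([.535,.011,.17],tgt(3.9,6)); delta([.70,-.272,.24],tgt(2.9,6))
E
```

```text
rows: [ 0.0001 -0.0549 -0.0008] [-0.0013  0.0004 -0.1186]
rows: [ 0.0014 -0.0549  0.0166] [-0.1502 -0.293  -0.1813]
```

```bash
python3 -m jog '0 -0.01 0 0 0 -0.01 0;0 -0.02 0 0 0 -0.025 0;0 -0.03 0 0 0 -0.045 0;0 -0.04 0 0 0 -0.065 0;0 -0.055 0 0 0 -0.085 0;0 -0.055 0 0 0 -0.105 0;0 -0.055 0 -0.001 0 -0.12 0;0 -0.055 0.005 -0.015 -0.02 -0.13 0;0 -0.055 0.01 -0.03 -0.05 -0.14 0;0 -0.055 0.016 -0.045 -0.085 -0.15 0;0 -0.055 0.016 -0.06 -0.12 -0.16 0;0 -0.055 0.016 -0.08 -0.155 -0.17 0;0 -0.055 0.016 -0.1 -0.19 -0.181 0;0 -0.055 0.016 -0.12 -0.225 -0.181 0;0 -0.055 0.016 -0.135 -0.26 -0.181 0;0 -0.055 0.016 -0.145 -0.28 -0.181 0;0 -0.055 0.016 -0.15 -0.293 -0.181 0;0 -0.055 0.016 -0.15 -0.293 -0.181 0;0 -0.055 0.016 -0.15 -0.293 -0.181 0'
python3 - <<'E'
from h import *
state(); im=manip.camera("wrist"); cv2.imwrite("pics/w3.png",im)
for r in manip.outline_of("wrist","stand")[:2]: print(r["confidence"],r["bbox"])
cv2.imwrite("pics/w3c.png",cv2.resize(im[0:190,190:390],None,fx=3.1,fy=3.1,interpolation=cv2.INTER_CUBIC))
E
```

```text
clock: 17.62
position: [0.6999, -0.2708, 0.24]
ee_rot: [-0.026, 0.998, 0.002, 0.053]
ft_force: [-0.8, -0.8, -4.5]
grip_width: 0.261
grasp_force: 98.3
t 17.62 p [ 0.6999 -0.2708  0.24  ] yaw 2.99 zt [ 0.1047  0.0075 -0.9945] f [-0.76 -0.75 -4.5 ] m [-0.036  0.727  0.014] g 0.261 98.3 j [ 0.03  0.57  0.49  1.18 -0.32  1.36  2.11]
0.94 [245.8, 1.0, 317.8, 118.5]
```

View pics/w3c.png

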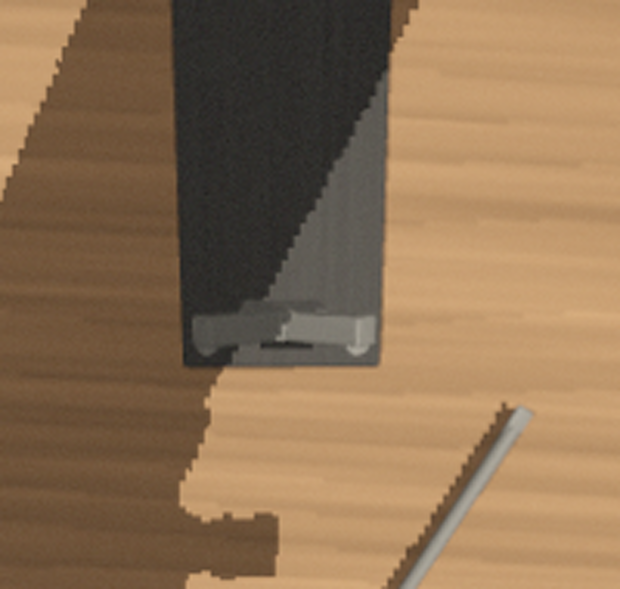

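Far fork: arms span crop (192,330) to (375,333), base far edge (184,366)–(380,364), and sides run up to (172,0) and (392,0).

```bash
python3 - <<'E'
from h import *
f=lambda l:(np.array(l)+.5)/3.1-.5+[190,0]
B=onplane("wrist",f([(172,5),(392,5),(380,364),(184,366)]),.006); print(B)
print("width",np.linalg.norm(B[0]-B[1]),np.linalg.norm(B[2]-B[3]))
c0=B[:2].mean(0);c1=B[2:].mean(0);d=c1-c0;yw=np.degrees(np.arctan2(d[1],d[0]));v=B[2]-B[3];w=B[1]-B[0];print("yaw",yw,np.degrees(np.arctan2(-v[0],v[1])))
u=np.array([np.cos(np.radians(2.9)),np.sin(np.radians(2.9)),0]);print("far edge mid",c1,"centre",c1-.08*u)
F=onplane("wrist",f([(192,332),(375,335)]),.097);print("fork",F,F.mean(0),np.linalg.norm(F[0]-F[1]),"centre",F.mean(0)-.061*u)
F=onplane("wrist",f([(284,345)]),.0755);print("notch",F)
E
```

```text
[[ 0.54789746 -0.31134114  0.006     ]
 [ 0.54413911 -0.24113131  0.006     ]
 [ 0.65613633 -0.23503785  0.006     ]
 [ 0.6605349  -0.30503368  0.006     ]]
width 0.07031035113563418 0.07013389644599588
yaw 3.1597947326106515 3.595762318899743
far edge mid [ 0.65833561 -0.27003577  0.006     ] centre [ 0.57843807 -0.2740832   0.006     ]
fork [[ 0.64105074 -0.29577141  0.097     ]
 [ 0.63923883 -0.24696397  0.097     ]] [ 0.64014478 -0.27136769  0.097     ] 0.04884105941358071 centre [ 0.5792229  -0.27445386  0.097     ]
notch [[ 0.64508533 -0.27075829  0.0755    ]]
```

```bash
python3 - <<'E'
from h import *
delta([.4652,-.2804,.16],tgt(3.1,6)); delta([.4652,-.2804,.11],tgt(3.1,0))
E
```

```text
rows: [ 0.0018  0.0007 -0.0017] [0.2421 0.0025 0.055 ]
rows: [ 0.0019  0.1055 -0.0016] [0.2474 0.0024 0.1047]
```

```bash
python3 -m jog '0 0 0 0.01 0 0 0;0 0 0 0.03 0 0.005 0;0 0 0 0.06 0 0.01 0;0 0 0 0.09 0 0.02 0;0 0 0 0.12 0.001 0.03 0;0 0 0 0.15 0.0015 0.035 0;0 0 0 0.18 0.002 0.04 0;0 0 0 0.205 0.002 0.05 0;0 0 0 0.225 0.0025 0.055 0;0.0018 0 -0.0017 0.237 0.0025 0.055 0;0.0018 0 -0.0017 0.242 0.0025 0.055 0;0.0019 0.02 -0.0016 0.2435 0.0025 0.065 0;0.0019 0.05 -0.0016 0.245 0.0025 0.075 0;0.0019 0.08 -0.0016 0.2465 0.0025 0.09 0;0.0019 0.1055 -0.0016 0.2474 0.0024 0.1047 0;0.0019 0.1055 -0.0016 0.2474 0.0024 0.1047 0;0.0019 0.1055 -0.0016 0.2474 0.0024 0.1047 0'
python3 - <<'E'
from h import *
state(); im=manip.camera("scene"); cv2.imwrite("pics/s4.png",im); t=manip.camera("top"); cv2.imwrite("pics/t4.png",t)
o=np.zeros((500,800,3),np.uint8)
o[:,:500]=cv2.resize(im[100:225,150:275],(500,500),interpolation=cv2.INTER_CUBIC); o[:480,500:]=cv2.resize(t[170:298,345:425],(300,480),interpolation=cv2.INTER_CUBIC); cv2.imwrite("pics/c4.png",o)
E
```

```text
clock: 19.85
position: [0.4651, -0.2817, 0.1099]
ee_rot: [-0.026, 1.0, -0.0, -0.0]
ft_force: [-0.1, 0.2, -4.1]
grip_width: 0.264
grasp_force: 98.5
t 19.85 p [ 0.4651 -0.2817  0.1099] yaw 3.01 zt [-4.e-04 -1.e-03 -1.e+00] f [-0.05  0.19 -4.1 ] m [-0.     0.467  0.008] g 0.264 98.5 j [-0.01  0.28  0.54  1.85 -0.16  1.06  2.22]
```

View pics/c4.png

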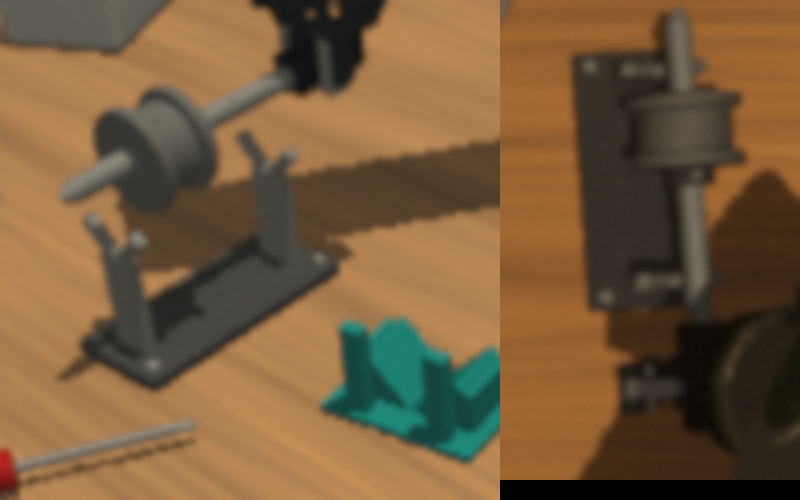

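Roller seated on the collar, axle level above both forks (scene crop: forks at (120,240) and (270,165)). Now lower gently.

```bash
python3 -m jog '0 0 0 0 0.001 0.004 0;0 0 0.0015 0 0.0013 0.009 0;0 0 0.0015 0 0.0013 0.014 0;0 0 0.0015 0 0.0013 0.019 0;0 0 0.0015 0 0.0013 0.024 0;0 0 0.0015 0 0.0013 0.029 0;0 0 0.0015 0 0.0013 0.033 0;0 0 0.0015 0 0.0013 0.036 0;0 0 0.0015 0 0.0013 0.038 0;0 0 0.0015 0 0.0013 0.038 0;0 0 0.0015 0 0.0013 0.038 0'
python3 -c "from h import *;state()"
python3 -m jog '0 0 0 0 0 0.001 0;0 0 0 0 0 0.002 0;0 0 0 0 0 0.002 0'
python3 -c "from h import *;state()"
```

```text
clock: 21.32
position: [0.465, -0.2803, 0.0719]
ee_rot: [-0.026, 1.0, -0.0, -0.0]
ft_force: [1.2, 1.2, -4.2]
grip_width: 0.264
grasp_force: 98.5
t 21.32 p [ 0.465  -0.2803  0.0719] yaw 2.94 zt [-2.e-04 -8.e-04 -1.e+00] f [ 1.22  1.22 -4.19] m [-0.069  0.48  -0.006] g 0.264 98.5 j [ 0.01  0.33  0.52  1.88 -0.19  0.98  2.24]
clock: 21.7
position: [0.465, -0.2803, 0.0698]
ee_rot: [-0.026, 1.0, -0.0, -0.0]
ft_force: [0.0, 0.2, -3.8]
grip_width: 0.263
grasp_force: 98.6
t 21.7 p [ 0.465  -0.2803  0.0698] yaw 2.93 zt [-2.e-04 -8.e-04 -1.e+00] f [ 0.01  0.19 -3.78] m [-0.059  0.344 -0.052] g 0.263 98.6 j [ 0.01  0.33  0.52  1.88 -0.2   0.98  2.24]
```

```bash
python3 -m jog '0 0 0 0 0 0.0005 0;0 0 0 0 0 0.001 0;0 0 0 0 0 0.001 0'
python3 -c "from h import *;state()"
python3 -m jog '0 0 0 0 0 0.0005 0;0 0 0 0 0 0.001 0;0 0 0 0 0 0.001 0'
python3 -c "from h import *;state()"
```

```text
clock: 22.08
position: [0.4651, -0.2805, 0.069]
ee_rot: [-0.025, 1.0, -0.0, 0.0]
ft_force: [1.3, -0.5, -1.8]
grip_width: 0.264
grasp_force: 98.9
t 22.07 p [ 0.4651 -0.2805  0.069 ] yaw 2.92 zt [ 1.e-04 -1.e-03 -1.e+00] f [ 1.32 -0.5  -1.8 ] m [-0.155  0.137 -0.135] g 0.264 98.9 j [ 0.01  0.33  0.52  1.88 -0.2   0.98  2.24]
clock: 22.45
position: [0.4652, -0.2807, 0.0683]
ee_rot: [-0.025, 1.0, -0.001, 0.0]
ft_force: [-1.2, -1.2, 4.0]
grip_width: 0.264
grasp_force: 99.7
t 22.45 p [ 0.4652 -0.2807  0.0683] yaw 2.92 zt [ 5.0e-04 -1.4e-03 -1.0e+00] f [-1.19 -1.24  4.03] m [-0.416  0.14  -0.122] g 0.264 99.7 j [ 0.01  0.33  0.52  1.88 -0.2   0.97  2.24]
```

```bash
python3 -m jog '0 0 0 0 -0.0003 0 0;0 0 0 0 -0.0005 -0.0005 0;0 0 0 0 -0.0005 -0.0005 0;0 0 0 0 -0.0005 -0.0005 0'
python3 -c "from h import *;state()"
```

```text
clock: 22.95
position: [0.4651, -0.2808, 0.0684]
ee_rot: [-0.026, 1.0, -0.0, 0.0]
ft_force: [1.6, -2.6, 2.2]
grip_width: 0.263
grasp_force: 99.3
t 22.95 p [ 0.4651 -0.2808  0.0684] yaw 2.93 zt [ 0.e+00 -9.e-04 -1.e+00] f [ 1.62 -2.62  2.17] m [-0.514 -0.278 -0.152] g 0.263 99.3 j [ 0.01  0.33  0.52  1.88 -0.2   0.98  2.24]
```

```bash
python3 -m jog '0 0 0 0 0 0 0;0 0 0 0 0 0 0;0 0 0 0 0 0 0' 20
python3 -c "from h import *;state()"
python3 -m jog '0 0 0 0 0 0 0.29;0 0 0 0 0 0 0.32;0 0 0 0 0 0 0.38;0 0 0 0 0 0 0.45;0 0 0 0 0 0 0.6;0 0 0 0 0 0 0.6;0 0 0 0 0 0 0.6'
python3 - <<'E'
from h import *
state(); im=manip.camera("scene"); cv2.imwrite("pics/s5.png",im); t=manip.camera("top"); cv2.imwrite("pics/t5.png",t)
o=np.zeros((500,800,3),np.uint8)
o[:,:500]=cv2.resize(im[100:225,150:275],(500,500),interpolation=cv2.INTER_CUBIC); o[:480,500:]=cv2.resize(t[170:298,345:425],(300,480),interpolation=cv2.INTER_CUBIC); cv2.imwrite("pics/c5.png",o)
E
```

```text
clock: 23.32
position: [0.4651, -0.2808, 0.0683]
ee_rot: [-0.026, 1.0, -0.0, -0.0]
ft_force: [3.0, -3.9, 1.3]
grip_width: 0.264
grasp_force: 99.3
t 23.32 p [ 0.4651 -0.2808  0.0683] yaw 2.94 zt [-1.e-04 -8.e-04 -1.e+00] f [ 2.98 -3.94  1.34] m [-0.537 -0.514 -0.187] g 0.264 99.3 j [ 0.01  0.33  0.52  1.88 -0.2   0.98  2.24]
clock: 24.2
position: [0.4649, -0.2807, 0.0683]
ee_rot: [-0.026, 1.0, -0.0, -0.0]
ft_force: [0.2, -0.2, 0.6]
grip_width: 0.6
grasp_force: 0.0
t 24.2 p [ 0.4649 -0.2807  0.0683] yaw 2.94 zt [-5.e-04 -7.e-04 -1.e+00] f [ 0.23 -0.2   0.63] m [-0.007 -0.008 -0.015] g 0.6 0.0 j [ 0.01  0.33  0.52  1.88 -0.2   0.98  2.24]
```

View pics/c5.png

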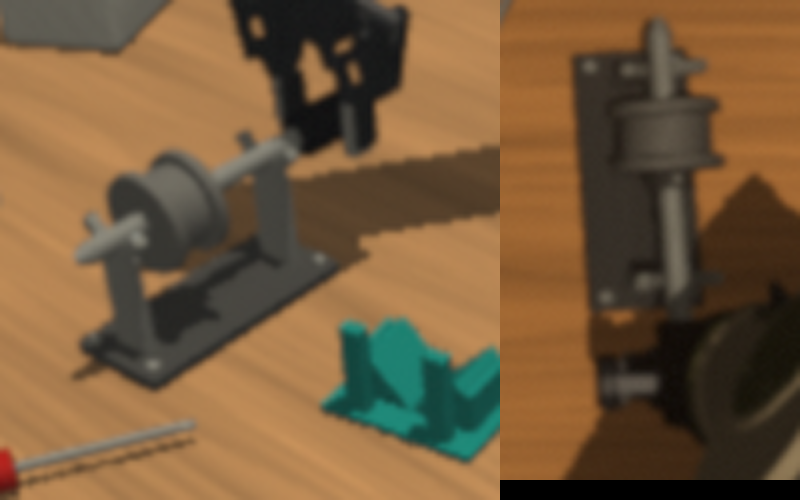

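The axle lies in both notches with the roller hanging between the forks, and the fingers are open. Now retreat straight up.

```bash
python3 -m jog '0 0 0 0 0 0 0.9;0 0 0 0 0 0 0.9;0 0 0 0 0 0 0.9;0 0 0 0 0 -0.01 0.9;0 0 0 0 0 -0.03 0.9;0 0 0 0 0 -0.06 0.9;0 0 0 0 0 -0.1 0.9;0 0 0 0 0 -0.14 0.9;0 0 0 0 0 -0.16 0.9;0 0 0 0 0 -0.16 0.9;0 0 0 0 0 -0.16 0.9'
python3 - <<'E'
from h import *
state(); im=manip.camera("scene"); cv2.imwrite("pics/s6.png",im); t=manip.camera("top")
o=np.zeros((560,800,3),np.uint8)
o[:,:560]=cv2.resize(im[100:380,95:375],(560,560),interpolation=cv2.INTER_CUBIC); o[:384,560:]=cv2.resize(manip.camera("wrist")[0:384,160:400],(240,384)); cv2.imwrite("pics/c6.png",o)
E
```

```text
clock: 25.68
position: [0.4646, -0.2804, 0.2276]
ee_rot: [-0.026, 1.0, -0.0, -0.001]
ft_force: [-0.5, -0.2, 0.7]
grip_width: 0.899
grasp_force: 0.0
t 25.68 p [ 0.4646 -0.2804  0.2276] yaw 2.94 zt [-1.3e-03 -3.0e-04 -1.0e+00] f [-0.48 -0.16  0.68] m [-0.008 -0.012 -0.067] g 0.899 0.0 j [-0.04  0.16  0.56  1.71 -0.09  1.3   2.16]
```

View pics/c6.png

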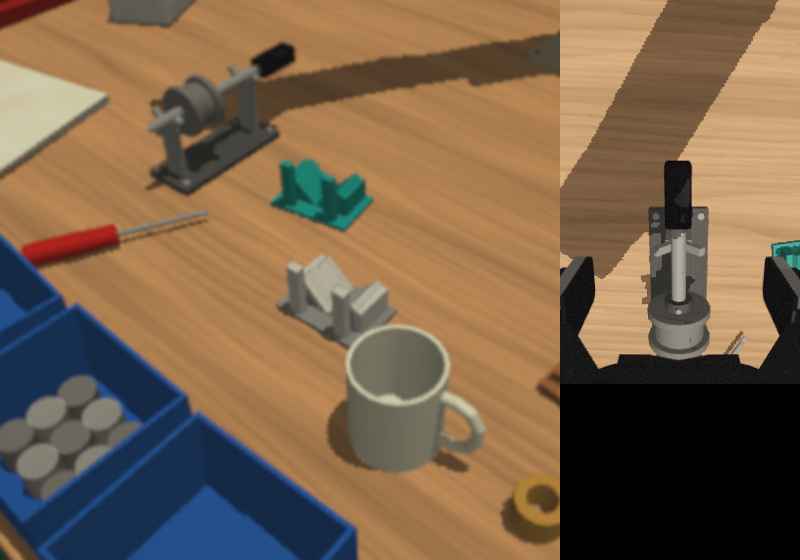

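The axle rests in both notches with the handle on the robot side, the roller sits against the collar between the forks, and the mug, screwdriver and bush are undisturbed.

```bash
python3 -c "
from workcell import manip
print(manip.hand_in())"
```

```text
the job is handed in; nothing more can be done
None
```

The job is done and handed in at about 26 s: the roller was pressed home at about 11 N, lifted out on the axle, and the axle laid in both stand notches with its handle toward the robot and the mug, screwdriver and bush untouched.

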